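Put the air-line oiler of the polishing bench back into service

TASK

Put the air-line oiler back into service: first shut the drain cock, turning its T-bar clockwise to the stop so that it stands square across the front pipe; next press the oiler's black filler cap fully home; and only then open the lever valve that carries a pointer plate until its lever lies right over the pointer. Leave the other, plain lever valve as it is, and do not knock over or shift the bottle, bowl, hammer and wrench lying about.

Things in the scene. Friction and masses are not known exactly. Their poses are not given: they have to be found in the camera images.
- header: Fixed steel pipe loop, pipes 34 mm thick, centres 45 mm above the bench. Origin: on the bench under the middle of the front pipe; y along that pipe, x away from the robot to the rear pipe 120 mm behind. Front ports at y = -195, -65, 65, 195 mm carry in any order two lever valves, drain cock and oiler (all at the header's yaw); rear ports at y = -130, 0, 130 carry gauge and two plugs.
- stub_a: Fixed plug on a rear port, 32 mm across, top 99 mm above the bench. Origin at its foot on its axis, 62 mm above the bench.
- stub_b: The other fixed plug on a rear port, same shape.
- gauge: Fixed pressure gauge, an obstacle: standpipe 18 mm thick, dial case 56 mm across and 24 mm deep (along header x), centre 227 mm and top 255 mm above the bench. Origin: foot of the standpipe on its axis, 62 mm above the bench.
- feed_valve: The lever valve to be set: brass body 42 mm across with a steel lever on top. It is told from the spare valve by the thin brass pointer plate under its lever. Origin: on its upright axis, 62 mm above the bench; the lever's mid-height is 63 mm higher (125 mm above the bench).
- feed_lever (a joint): Angle of the feed valve's lever, rad: 0 (shut) points along header +y, grows anticlockwise seen from above, pi/2 (stop, full open) points to header -x, towards the robot. It turns stiffly (about 0.22 N m, 4 N at the grip point) and stays where left. It starts 0 to 0.3 rad open.
- feed_grip (a point): Grip point in the middle of the feed lever's bar, 62 mm from the axis, 125 mm above the bench; its y runs outward along the lever. The bar is 12 mm wide, 12 mm high and ends 78 mm from the axis; round hub 28 mm across.
- index: Thin brass pointer plate, fixed round the neck of the feed valve 94 to 97 mm above the bench: disc 48 mm across with a tongue 10 mm wide reaching 66 mm from the axis. Origin on the valve's axis, its y points along the tongue. The tongue's direction is the wanted direction of the lever, somewhere between 0.65 and 1.35 rad of lever angle.
- spare_valve: The plain lever valve, same make without pointer plate, to be left alone. Origin as for the feed valve.
- spare_lever (a joint): Angle of the spare valve's lever, same meaning and stiffness as feed_lever.
- spare_grip (a point): Point in the middle of the spare lever's bar, 62 mm from its axis.
- drain_cock: Drain cock: small brass body 30 mm across with a T-bar on top, spout towards the robot. Origin on its upright axis, 62 mm above the bench.
- drain_bar (a joint): Angle of the T-bar, rad: 0 (stop) is shut, the bar along header x, square across the front pipe; grows anticlockwise seen from above as it opens. It turns with about 0.1 N m and stays where left. It starts 0.5 to 1.1 rad open.
- drain_grip (a point): Middle of the T-bar, on the cock's axis, 129 mm above the bench; its x runs along the bar. The bar is 52 mm long, 10 mm wide, 20 mm high (119 to 139 mm above the bench).
- oiler: Oiler: amber sight bowl 46 mm across with aluminium collar 50 mm across, collar top 126 mm above the bench. Origin on its axis, 62 mm above the bench.
- oiler_cap (a joint): Travel of the black filler cap, m: 0 fully up, 0.008 fully home, resting on the collar. It is captive, slides straight down, needs about 5 N to move, and stays where left. It starts 0 to 3 mm down.
- cap_top (a point): Centre of the top of the filler cap, a disc 38 mm across and 14 mm high. 148 mm above the bench when fully up, 140 mm when home.
- polish: Loose bystander: grey bottle 60 mm across, 170 mm tall, standing on the robot's side of the header. Origin at its foot.
- bowl: Loose bystander: brass bowl 90 mm across, 50 mm high, on the robot's side of the header. Origin at its foot.
- hammer: Loose bystander: hammer lying behind the rear pipe, seen from the robot. Origin at its underside.
- wrench: Loose bystander: wrench lying beyond the header's -y end. Origin at its underside.

How it is judged:
By the outcome, as a careful person would: the job done as asked, in the order asked, and still so for the second after the job is handed in, with the robot touching nothing.
It also fails if it takes over 61 s, if anything falls off the work surface, if the arm or the gripper's body presses on something with over 40 N, if the wrist force passes 120 N, or if a joint passes its speed limit or range.

ROBOT

A 6-joint arm with a two-finger parallel gripper is mounted at the origin on the work surface. World frame = base frame: x ahead of the robot, y to its left, z up, the work surface at z = 0. Lengths are in m, angles in rad, forces in N, time in s.
With the tool pointing down it reaches from about 0.35 to 0.85 m from the base axis. Payload 8.1 kg.
Tool frame: the origin (TCP) lies on the centre line of the jaws, within the pads' length; the fingertips stand robot.tips_ahead ahead of it and the grasp point (between the pads) lies 6 mm ahead of it (robot.tips_ahead is the distance from the TCP to the fingertips, in m); z points along the fingers, y is the line along which they close (so a half turn about z gives the same grasp; the last joint's range is limited). The gripper opens to 93 mm and grips with 3 to 60 N. Pads are 15 mm wide; open, the fingers measure 128 mm over their backs; the gripper's body (75 mm by 188 mm) begins 65 mm behind the grasp point.
Start: joints at [1.074, 0.13, 1.488, -0, 1.523, -0.085], TCP at [0.24, 0.55, 0.244] pointing down, gripper open.
Joint ranges: [-2.96, 2.96], [-0.89, 2.26], [0.02, 2.5], [-1.34, 4.48], [0, 2.73], [-2.66, 2.66]. Speed limits (rad/s): [2.39, 2.39, 2.79, 3.14, 3.14, 3.14].

INTERFACE

Orientations are given as a rotation vector (axis times angle).
In Python, from plant import robot gives the robot as it stands.
- The arm moves only by the tool apply_moves, never from a script. Its arguments are lists of equal length, an entry for each row: "delta_pos": the shift along the tool's x, y, z in cm, a list of three; "twist": the turn about the tool's z in rad. A call has 1 to 8 rows; each row shifts and turns the commanded pose from where the row before left it, along the tool's axes as they then stand; what a row does not reach is not made up. A row lasts 1/8 s, in which the tool goes at most 62.5 mm and 10.7 degrees, less where a joint would pass 70% of its speed; a pose out of reach is approached as far as the arm can. A call with a gripper value outside its range is refused whole. "gripper" is the finger opening in cm, from 0 to 9.3, set as the call begins (left out, the last holds). The fingers move at their own pace and stop on an object; "squeeze" is the grip in N (left out, the last holds). Time passes only in rows, so rows that do not move let the fingers close. It gives the time, the measured TCP pose, the force, the opening and the grip force at its end, in the units of the state.
- robot.read_state(): the state, without advancing time (a new reading comes with each control period).
- robot.read_camera(name): name is "scene" or "top"; returns a dict with "frame" (480x640x3 uint8, red, green, blue), "vertical_fov" (degrees; the focal length in pixels is half the picture's height over the tangent of half this angle, whatever the lens; pixels are square), "cx", "cy" (the principal point, pixels), "R" (3x3) and "t" (3): a world point X has camera coordinates R X + t. Camera axes: x right, y down, z forward; pixel columns grow to the right and rows downward; lengths in m; the calibration is good to about 2 mm. A picture is of the moment at which its call begins. There is no depth.
- robot.close_job(): hands the job in; it is judged then, once.
The state is a dict: "t": time; "q": joint angles; "dq": joint speeds; "joint_torque": joint torques, N m; "tool_pos": TCP position; "orientation": TCP orientation; "force": force on the tool from outside, world axes, zero at the start; "wrist_torque": the same for the moment, N m; "opening": finger opening in m; "gripper_force": force on a finger pad.
Only numpy, scipy, OpenCV 4.12 (cv2) and the standard library are available. Lean on these libraries where they do the work, as an engineer would, in place of code of your own. Each camera call takes 0.05 s, during which the arm holds its last target. There are 200 camera calls.

## Working session

There is one attempt and no reset: what is moved stays moved. The work goes in short steps, Python scripts to look and compute and a tool call to move; the robot and the scene stay as the last step left them, time stands still between calls to the robot, and variables do not carry over. Pictures are saved under pics/ and viewed, at most 10 in all, crops included, and the job is handed in when it is done.

Besides the shell and the picture viewer there is one more tool, called after "Call:" as name([rows], argument=value, ...), one row to a line, values as JSON. apply_moves: Moves the arm, as the interface text tells. Its arguments: {"type":"object","properties":{"delta_pos":{"type":"array"},"twist":{"type":"array"},"gripper":{"type":"number"},"squeeze":{"type":"number"}},"required":["delta_pos","twist"]}

```bash
mkdir -p pics; ls
cat > h.py <<'E'
import numpy as np,cv2
from plant import robot
def shot(n):
    c=robot.read_camera(n); np.savez(n+'.npz',**{k:np.array(v) for k,v in c.items()}); return c
def load(n): return dict(np.load(n+'.npz'))
def K(c):
    f=240/np.tan(np.radians(float(c['vertical_fov']))/2); return np.array([[f,0,c['cx']],[0,f,c['cy']],[0,0,1.]])
def ray(c,u,v,z):
    R,t=c['R'],c['t']; C=-R.T@t; d=R.T@np.linalg.inv(K(c))@np.array([u,v,1.]); return C+d*(z-C[2])/d[2]
def proj(c,X):
    p=K(c)@(c['R']@np.array(X,float)+c['t']); return p[:2]/p[2]
E
python3 - <<'E'
from h import *
print(robot.tips_ahead, robot.read_state())
for n in('scene','top'):
    c=shot(n); print(n,c['vertical_fov'],c['cx'],c['cy'],-np.array(c['R']).T@c['t'],[k for k in c])
    cv2.imwrite(f'pics/{n}0.png',c['frame'][:,:,::-1])
E
```

```text
pics
0.025 {'t': 0.0, 'q': array([ 1.07361284e+00,  1.31153832e-01,  1.48927659e+00, -7.29512148e-06,
        1.52299654e+00, -8.53906270e-02]), 'dq': array([-4.64601087e-05, -1.23033249e-03,  2.53656448e-03, -7.09065536e-04,
       -1.22583305e-04,  1.97915626e-04]), 'joint_torque': array([ 1.63900117e-03, -5.59848332e+01, -4.91760921e+01,  7.70837255e-02,
        3.49544815e-02, -1.97105064e-04]), 'tool_pos': array([0.23987776, 0.54939091, 0.24259327]), 'orientation': array([-6.42175019e-01, -3.07472637e+00,  2.76276902e-03]), 'force': array([ 0.05569062,  0.14427683, -0.30172911]), 'wrist_torque': array([-0.0047687 , -0.03312017,  0.02784988]), 'gripper_force': 0.0, 'opening': 0.09257602987824612}
scene 46.009751628016126 317.1506306749833 245.92981035138183 [1.23688691 0.33272638 0.81341942] ['frame', 'vertical_fov', 'cx', 'cy', 'R', 't']
top 57.16346741228542 315.67246122469 232.84649609233233 [ 0.45807782 -0.0018266   0.8887392 ] ['frame', 'vertical_fov', 'cx', 'cy', 'R', 't']
```

View pics/scene0.png

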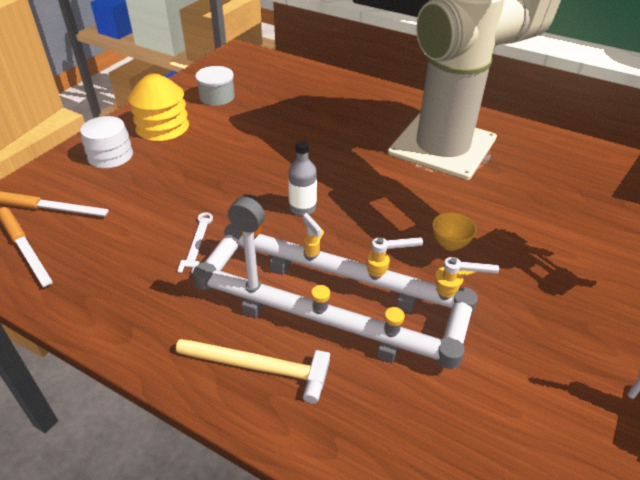

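View pics/top0.png

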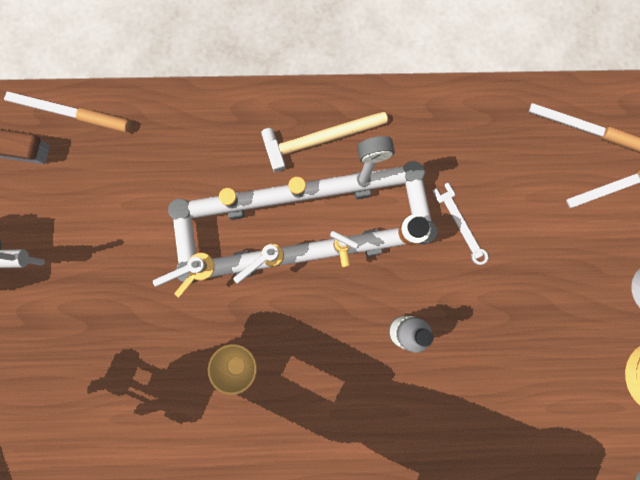

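Scene: the loop, with the gauge at (247,215), bottle at (303,180) and bowl at (454,232). Top, left to right:
- feed valve with pointer plate at (197,265)
- spare valve at (272,255)
- drain cock at (343,243)
- oiler cap at (417,228)

The bottle is at (412,333) and the bowl at (232,369).

Run:
```python
from h import *
c=load('top'); f=c['frame'][:,:,::-1]
g=lambda x,y,w,h,s: cv2.resize(f[y:y+h,x:x+w],None,fx=s,fy=s,interpolation=cv2.INTER_CUBIC)
a=g(145,240,80,60,5); b=g(320,220,50,37.5.__int__(),8)
d=g(390,205,60,60,5); e=g(225,235,80,60,5)
im=np.zeros((600,800,3),np.uint8)
im[:300,:400]=a; im[:296,400:]=b; im[300:,:300]=d; im[300:,400:]=e
cv2.imwrite('pics/top_c.png',im)
```

```text
(no output)
```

View pics/top_c.png

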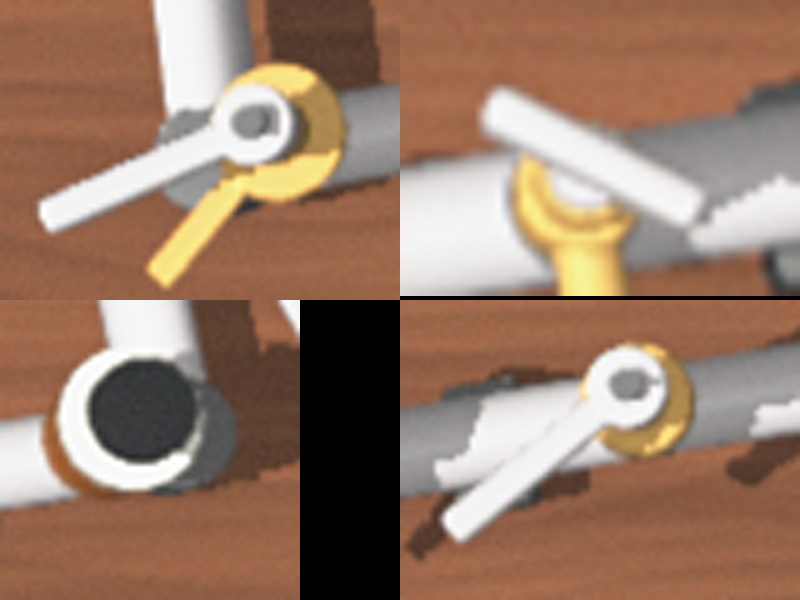

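Enlarged top view, with pixel positions in the full picture:
- feed hub (196,264.5), lever end (154.3,283.5), tongue end (176.5,295.3)
- drain bar ends (331.3,233) and (357.5,246.2)
- cap centre (418.3,227.1)
- spare hub (270,252.2)

```bash
cat > fit.py <<'E'
from h import *
from scipy.optimize import least_squares
c=load('top')
hub=ray(c,195.8,264.1,.131); le=ray(c,154,283.2,.131); to=ray(c,176.2,294.9,.097)
sp=ray(c,269.6,251.8,.131); d1=ray(c,331,232.6,.139); d2=ray(c,357.2,245.8,.139); cap=ray(c,418,226.8,.146)
P=[hub,sp,(d1+d2)/2,cap]; Y=[.195,.065,-.065,-.195]
r=lambda p:np.concatenate([[p[0]-np.sin(p[2])*y-q[0],p[1]+np.cos(p[2])*y-q[1]] for q,y in zip(P,Y)])
s=least_squares(r,[.5,0,0]); p=s.x
if __name__=='__main__':
    print('hdr',p,'res mm',np.round(s.fun*1e3,1))
    for n,q in zip('feed spare drain cap'.split(),P): print(n,q.round(4))
    ax=np.array([p[0]-np.sin(p[2])*.195,p[1]+np.cos(p[2])*.195])
    ang=lambda v:np.arctan2(v[1],v[0])-p[2]-np.pi/2
    print('lever len',np.linalg.norm(le-hub),'ang',ang((le-hub)), ang(le[:2]-ax),'tongue',np.linalg.norm(to[:2]-ax),ang(to[:2]-ax),ang((to-hub)))
    d=d1-d2;print('bar len',np.linalg.norm(d),'ang',np.arctan2(d[1],d[0])-p[2],np.linalg.norm(d))
    c2=load('scene')
    w=lambda x,y,z:[p[0]+np.cos(p[2])*x-np.sin(p[2])*y,p[1]+np.sin(p[2])*x+np.cos(p[2])*y,z]
    for n,X in dict(feedhub=w(0,.195,.131),spare=w(0,.065,.131),drain=w(0,-.065,.139),cap=w(0,-.195,.147),s1=w(.12,.13,.099),s2=w(.12,0,.099),g=w(.12,-.13,.227)).items(): print(n,np.round(X,3),proj(c2,X).round(1),proj(c,X).round(1))
    for n,u,v,z in [('bottle',412,333,.0),('bottletop',425,338,.17),('bowl',232,369,.05)]: print(n,ray(c,u,v,z).round(3))
E
python3 fit.py
python3 - <<'E'
from h import *
f=load('scene')['frame'][:,:,::-1]
cv2.imwrite('pics/sc_c.png',cv2.resize(f[195:345,200:510],(800,387),interpolation=cv2.INTER_CUBIC))
E
```

```text
hdr [0.554886   0.00535953 0.14151001] res mm [-0.   1.8 -0.3 -0.1 -0.1  0.   0.4 -1.8]
feed [0.5274 0.1966 0.131 ]
spare [0.546  0.0698 0.131 ]
drain [ 0.5642 -0.059   0.139 ]
cap [ 0.582  -0.1859  0.146 ]
lever len 0.07702768467400442 ang 0.27433869627469853 0.28362902151902425 tongue 0.06518494849879106 0.7546558605624902 0.7337647247084944
bar len 0.05035770479215872 ang 0.9355582256858359 0.05035770479215872
feedhub [0.527 0.198 0.131] [452.6 261.7] [194.8 264.1]
spare [0.546 0.07  0.131] [379.8 241.6] [269.7 252. ]
drain [ 0.564 -0.059  0.139] [311.9 219.6] [344.  239.3]
cap [ 0.582 -0.188  0.147] [247.7 198.7] [419.1 226.4]
s1 [0.655 0.151 0.099] [394.1 312.7] [226.7 195.5]
s2 [0.674 0.022 0.099] [320.3 289.9] [296.6 184.5]
g [ 0.692 -0.106  0.227] [246.1 212.9] [375.6 150. ]
bottle [ 0.394 -0.198  0.   ]
bottletop [ 0.398 -0.181  0.17 ]
bowl [0.341 0.148 0.05 ]
```

View pics/sc_c.png

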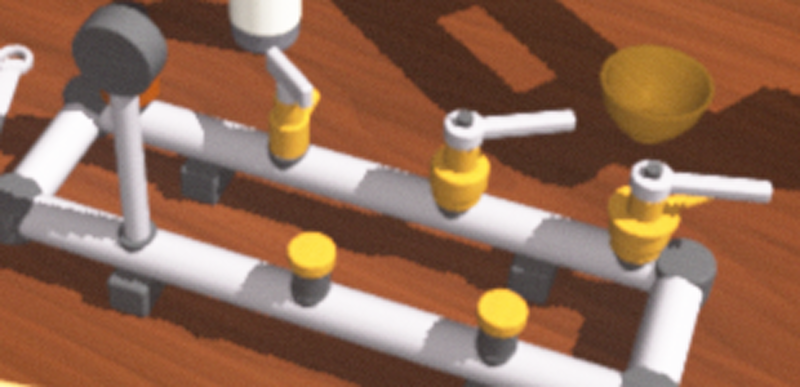

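The scene view confirms the fit: feed hub predicted at (452.6,261.7), seen at (453,263). The lever is at about 0.28 rad, the tongue at about 0.745 and the drain bar at 0.935. First I move over the drain cock.

Call:
apply_moves([
  [-2,-1.5,0],
  [-4.1,-3.3,0],
  [-4.7,-3.8,0],
  [-4.7,-3.8,0],
  [-4.7,-3.8,0],
  [-4.7,-3.8,0],
  [-4.7,-3.8,0],
  [-4.7,-3.8,0],
], twist=[0,0,0,0,0,0,0,0], gripper=4, squeeze=20)

```text
t: 1.1
tool_pos: [0.4443, 0.1578, 0.2434]
orientation: [-0.642, -3.075, -0.0]
force: [-0.1, -0.4, 0.9]
opening: 0.0403
gripper_force: 0.0
```

Call:
apply_moves([
  [-4.7,-3.8,0],
  [-4.7,-3.8,0],
  [-4.7,-3.8,0],
  [-4.2,-3.0,0],
  [-1.7,-0.9,0],
  [0,0,0],
  [0,0,0],
  [0,0,0],
], twist=[0,0,0,0,0.1,0.18,0.18,0.18])

```text
t: 2.1
tool_pos: [0.5658, -0.0607, 0.243]
orientation: [-1.585, -2.711, 0.001]
force: [-0.1, -0.6, -0.5]
opening: 0.0397
gripper_force: 0.0
```

Call:
apply_moves([
  [0,0,0],
  [0,0,0],
  [0,0,0],
  [0,0,0],
  [0,0,0],
  [0,0,0],
  [0,0,0],
  [0,0,0],
], twist=[0.18,0.18,0.18,0.18,0.18,0.1,0,0])

```text
t: 3.1
tool_pos: [0.5659, -0.0606, 0.2434]
orientation: [-2.684, -1.631, 0.001]
force: [-0.1, -0.7, 0.5]
opening: 0.0401
gripper_force: 0.0
```

```bash
cat > go.py <<'E'
import sys
from h import *
from scipy.spatial.transform import Rotation as Ro
def go(x,y,z,yd=None):
    s=robot.read_state(); R=Ro.from_rotvec(s['orientation']).as_matrix(); y0=np.arctan2(R[1,1],R[0,1])
    print('t',s['t'],'pos',s['tool_pos'].round(4),'ydir',y0.round(3),'tilt',R[:,2].round(3),'F',s['force'].round(1),'open',s['opening'].round(4),'gf',s['gripper_force'],'q6',s['q'][5].round(2))
    print('delta cm in tool',(R.T@(np.array([x,y,z])-s['tool_pos'])*100).round(2),'twist',None if yd is None else round(y0-yd,3))
if __name__=='__main__': go(*map(float,sys.argv[1:]))
E
python3 go.py .564 -.059 .145 -.494
```

```text
Traceback (most recent call last):
  File "go.py", line 8, in <module>
    if __name__=='__main__': go(*map(float,sys.argv[1:]))
                             ~~^^^^^^^^^^^^^^^^^^^^^^^^^^
  File "go.py", line 6, in go
    print('t',s['t'],'pos',s['tool_pos'].round(4),'ydir',y0.round(3),'tilt',R[:,2].round(3),'F',s['force'].round(1),'open',s['opening'].round(4),'gf',s['gripper_force'],'q6',s['q'][5].round(2))
                                                                                                                           ^^^^^^^^^^^^^^^^^^
AttributeError: 'float' object has no attribute 'round'
```

```bash
sed -i "s/s\['opening'\].round(4)/round(s['opening'],4)/" go.py; python3 go.py .564 -.059 .145 -.494
```

```text
t 3.1 pos [ 0.5659 -0.0606  0.2434] ydir -0.479 tilt [-0.001  0.    -1.   ] F [-0.1 -0.7  0.5] open 0.0401 gf 0.0 q6 0.28
delta cm in tool [ 0.06 -0.23  9.84] twist 0.015
```

Call:
apply_moves([
  [0.1,-0.2,2],
  [0,0,3],
  [0,0,3],
  [0,0,1.9],
  [0,0,0],
  [0,0,0],
], twist=[0.015,0,0,0,0,0])

```text
t: 3.85
tool_pos: [0.5653, -0.0589, 0.1456]
orientation: [2.698, 1.608, 0.002]
force: [-0.6, -0.3, 0.0]
opening: 0.0399
gripper_force: 0.0
```

Call:
apply_moves([
  [0,0,0],
  [0,0,0],
  [0,0,0],
  [0,0,0],
  [0,0,0],
  [0,0,0],
], twist=[0,0,0,0,0,0], gripper=0, squeeze=20)

```text
t: 4.6
tool_pos: [0.5658, -0.0593, 0.1455]
orientation: [2.697, 1.607, 0.003]
force: [3.6, -2.6, -0.7]
opening: 0.0162
gripper_force: 20.0
```

```bash
python3 go.py .564 -.059 .145 -1.4293
python3 - <<'E'
from h import *
c=shot('top');f=c['frame'][:,:,::-1]
cv2.imwrite('pics/t1.png',cv2.resize(f[180:300,140:460],(800,300),interpolation=cv2.INTER_CUBIC))
E
```

```text
t 4.6 pos [ 0.5658 -0.0593  0.1455] ydir -0.496 tilt [ 0.003 -0.001 -1.   ] F [ 3.6 -2.6 -0.7] open 0.0162 gf 20.00027060508728 q6 0.3
delta cm in tool [-0.06 -0.17  0.05] twist 0.933
```

Run:
```python
from h import *
c=shot('scene');f=c['frame'][:,:,::-1]
cv2.imwrite('pics/s1.png',cv2.resize(f[160:280,240:400],(800,600),interpolation=cv2.INTER_CUBIC))
```

```text
(no output)
```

View pics/s1.png

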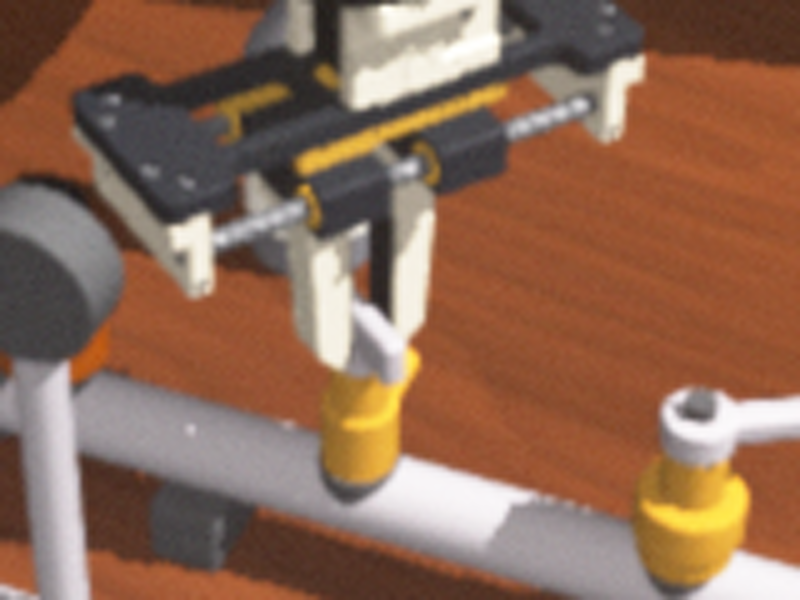

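The bar sits between the fingers, but the 16 mm opening suggests they grip the stem under the bar. I'll regrip a little higher.

Call:
apply_moves([
  [0,0,0],
  [0,0,0],
  [0,0,-0.4],
  [0,0,-0.2],
  [0,0,0],
], twist=[0,0,0,0,0], gripper=3)

```text
t: 5.32
tool_pos: [0.5649, -0.0588, 0.151]
orientation: [2.698, 1.608, 0.001]
force: [0.2, 0.1, -0.0]
opening: 0.0299
gripper_force: 0.0
```

Call:
apply_moves([
  [0,0,0],
  [0,0,0],
  [0,0,0],
  [0,0,0],
  [0,0,0],
], twist=[0,0,0,0,0], gripper=0, squeeze=20)

```text
t: 5.95
tool_pos: [0.5658, -0.0594, 0.1506]
orientation: [2.697, 1.607, 0.003]
force: [6.5, -3.0, -5.0]
opening: 0.0099
gripper_force: 20.0
```

Call:
apply_moves([
  [0,0.1,0],
  [0,0,0],
  [0,0,0],
  [0,0,0],
  [0,0,0],
  [0,0,0],
  [0,0,0],
  [0,0,0],
], twist=[0,0.12,0.15,0.15,0.15,0.15,0.12,0.06])

```text
t: 6.95
tool_pos: [0.5656, -0.0591, 0.1506]
orientation: [-3.13, -0.27, 0.0]
force: [1.4, 0.6, -0.7]
opening: 0.01
gripper_force: 20.0
```

```bash
python3 go.py .564 -.059 .145 -1.4293;python3 -c "from h import *;print(robot.read_state()['wrist_torque'])"
```

```text
t 6.95 pos [ 0.5656 -0.0591  0.1506] ydir -1.399 tilt [-0.  0. -1.] F [ 1.4  0.6 -0.7] open 0.01 gf 20.015700459480286 q6 1.2
delta cm in tool [-0.15 -0.03  0.56] twist 0.031
[0.13585227 0.00712926 0.07760454]
```

Call:
apply_moves([
  [0,0,0],
  [0,0,0],
  [0,0,0],
], twist=[0.03,0.03,0])

```text
t: 7.32
tool_pos: [0.5656, -0.0591, 0.1506]
orientation: [-3.136, -0.181, 0.0]
force: [1.1, 0.6, 0.3]
opening: 0.0098
gripper_force: 20.2
```

```bash
python3 go.py .564 -.059 .145 -1.4293;python3 -c "from h import *;print(robot.read_state()['wrist_torque'])"
```

```text
t 7.325 pos [ 0.5656 -0.0591  0.1506] ydir -1.456 tilt [-0.  0. -1.] F [1.1 0.6 0.3] open 0.0098 gf 20.235792696475983 q6 1.26
delta cm in tool [-0.15 -0.02  0.56] twist -0.026
[ 0.27894091 -0.06045956  0.25185423]
```

Call:
apply_moves([
  [0,0,0],
  [0,0,0],
  [0,0,-2],
  [0,0,-3.5],
  [0,0,-1],
], twist=[0,0,0,0,0], gripper=3)

```text
t: 7.95
tool_pos: [0.5674, -0.0597, 0.2198]
orientation: [3.135, 0.18, 0.009]
force: [0.5, 0.0, -1.1]
opening: 0.0298
gripper_force: 0.0
```

Call:
apply_moves([
  [0.1,2.5,0],
  [0.1,4,0],
  [0.1,4,0],
  [0,2.4,0],
  [0,0,0],
  [0,0,0],
], twist=[0,0,0,0,0,0], gripper=0)

```text
t: 8.7
tool_pos: [0.5833, -0.1862, 0.2155]
orientation: [-3.136, -0.181, 0.0]
force: [0.1, 0.4, -0.0]
opening: 0.0004
gripper_force: 0.0
```

```bash
python3 go.py .583 -.187 .173 -1.4293
python3 - <<'E'
from h import *
c=shot('top');f=c['frame'][:,:,::-1]; d=shot('scene')['frame'][:,:,::-1]
im=np.vstack([cv2.resize(f[215:275,315:445],(800,369),interpolation=cv2.INTER_CUBIC)[:,:],cv2.resize(d[180:260,240:520],(800,229),interpolation=cv2.INTER_CUBIC)])
cv2.imwrite('pics/t2.png',im)
E
```

```text
t 8.7 pos [ 0.5833 -0.1862  0.2155] ydir -1.456 tilt [-0.     0.001 -1.   ] F [ 0.1  0.4 -0. ] open 0.0004 gf 0.0 q6 1.06
delta cm in tool [-0.04  0.08  4.25] twist -0.026
```

View pics/t2.png

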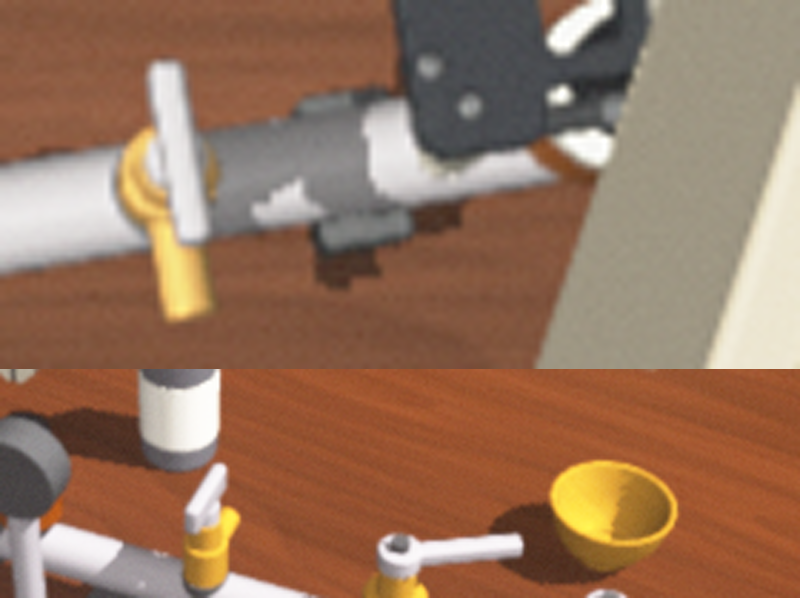

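The T-bar runs from (165,65) to (192,238) in the crop. That is 8.9° against the header's 8.1°, so it is shut. Now I press the cap.

Call:
apply_moves([
  [0,0.1,1.5],
  [0,0,2],
  [0,0,0.5],
  [0,0,0.3],
  [0,0,0.3],
  [0,0,0.3],
  [0,0,0.2],
  [0,0,0],
], twist=[0,0,0,0,0,0,0,0])

```text
t: 9.8
tool_pos: [0.5837, -0.1882, 0.1653]
orientation: [3.136, 0.18, 0.001]
force: [-2.9, 1.0, 5.7]
opening: 0.0005
gripper_force: 2.7
```

Call:
apply_moves([
  [0,0,0.1],
  [0,0,0.1],
  [0,0,0],
], twist=[0,0,0])

```text
t: 10.18
tool_pos: [0.5838, -0.1882, 0.1652]
orientation: [3.136, 0.18, 0.002]
force: [-9.4, 2.4, 17.2]
opening: 0.0004
gripper_force: 8.5
```

Call:
apply_moves([
  [0,0,-1],
  [0,0,-3],
  [0,0,-3],
  [0,-2,-0.2],
  [-0.3,-4,0],
  [-0.3,-5,0],
  [-0.4,-5,0],
  [-0.4,-5,0],
], twist=[0,0,0,0,0,0,0,0])

```text
t: 11.18
tool_pos: [0.5442, 0.0214, 0.233]
orientation: [-3.136, -0.181, 0.002]
force: [1.5, 0.2, -0.1]
opening: 0.0003
gripper_force: 0.0
```

Call:
apply_moves([
  [-0.4,-5,0],
  [-0.4,-5,0],
  [-0.4,-5,0],
  [-0.3,-5,0],
  [-0.1,-2.8,0],
  [0,-1,0],
  [0,0,0],
  [0,0,0],
], twist=[0,0,0,0,0,0,-0.12,-0.18], gripper=3.5)

```text
t: 12.18
tool_pos: [0.502, 0.2531, 0.2337]
orientation: [3.072, 0.654, -0.002]
force: [0.6, -0.4, 0.5]
opening: 0.0351
gripper_force: 0.0
```

Call:
apply_moves([
  [0,0,0],
  [0,0,0],
  [0,0,0],
  [0,0,0],
  [0,0,0],
  [0,0,0],
  [0,0,0],
  [0,0,0],
], twist=[-0.18,-0.18,-0.18,-0.18,-0.18,-0.18,-0.18,-0.18])

```text
t: 13.18
tool_pos: [0.5021, 0.2527, 0.2337]
orientation: [-1.878, -2.518, 0.002]
force: [-0.2, 0.4, -0.1]
opening: 0.0351
gripper_force: 0.0
```

```bash
python3 go.py .5026 .2535 .139 .42
python3 - <<'E'
from h import *
c=shot('top');f=c['frame'][:,:,::-1]; d=shot('scene')['frame'][:,:,::-1]
im=np.vstack([cv2.resize(f[190:300,140:450],(800,284),interpolation=cv2.INTER_CUBIC)[:,:],cv2.resize(d[160:285,230:550],(800,312),interpolation=cv2.INTER_CUBIC)])
cv2.imwrite('pics/t3.png',im)
E
```

```text
t 13.175 pos [0.5021 0.2527 0.2337] ydir 0.289 tilt [-0.001 -0.001 -1.   ] F [-0.2  0.4 -0.1] open 0.0351 gf 0.0 q6 0.09
delta cm in tool [0.07 0.08 9.47] twist -0.131
```

View pics/t3.png

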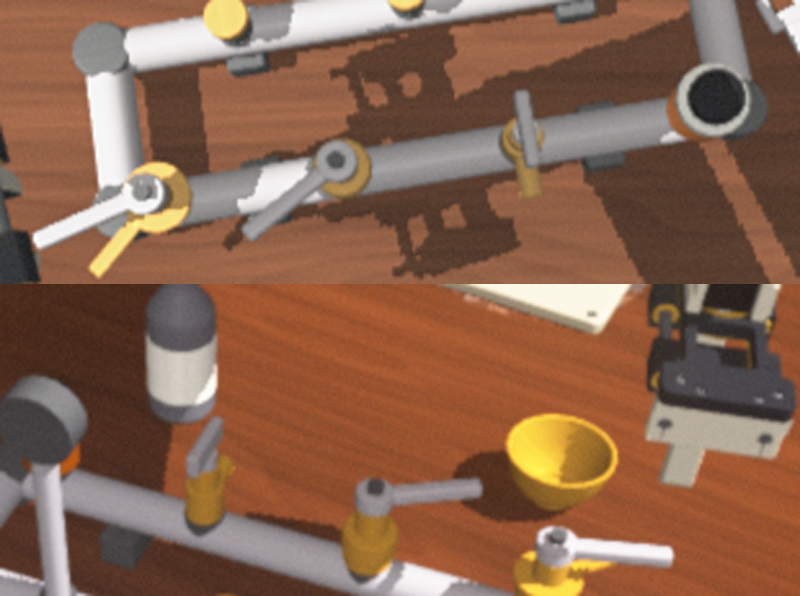

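The drain bar is still shut, the cap is down at crop (718,97), and the spare lever hasn't moved. The feed lever still runs from (143,190) to (38,240). Next I descend onto the lever.

Call:
apply_moves([
  [0.1,0.1,2],
  [0,0,3],
  [0,0,3],
  [0,0,1.3],
  [0,0,0],
  [0,0,0],
], twist=[-0.13,0,0,0,0,0])

```text
t: 14.02
tool_pos: [0.5039, 0.255, 0.143]
orientation: [1.718, 2.629, 0.003]
force: [-0.0, -0.9, -0.1]
opening: 0.0347
gripper_force: 0.0
```

Call:
apply_moves([
  [0,0,0],
  [0,0,0],
  [0,0,0],
  [0,0,0],
  [0,0,0],
], twist=[0,0,0,0,0], gripper=0, squeeze=15)

```text
t: 14.65
tool_pos: [0.5034, 0.255, 0.1421]
orientation: [1.717, 2.63, 0.001]
force: [0.5, 1.3, 3.7]
opening: 0.012
gripper_force: 15.0
```

```bash
python3 go.py .5026 .2535 .139 .42
```

```text
t 14.65 pos [0.5034 0.255  0.1421] ydir 0.414 tilt [ 0.001  0.    -1.   ] F [0.5 1.3 3.7] open 0.012 gf 15.000526160001755 q6 -0.04
delta cm in tool [-0.1  -0.13  0.31] twist -0.006
```

Call:
apply_moves([
  [-0.02,-0.485,0],
  [-0.02,-0.485,0],
  [-0.02,-0.485,0],
  [-0.02,-0.485,0],
  [-0.02,-0.485,0],
  [-0.02,-0.485,0],
  [0,0,0],
  [0,0,0],
], twist=[-0.077,-0.077,-0.077,-0.077,-0.077,-0.077,0,0])

```text
t: 15.65
tool_pos: [0.4804, 0.2375, 0.1421]
orientation: [1.072, 2.952, 0.001]
force: [0.9, -0.0, 4.9]
opening: 0.0113
gripper_force: 15.1
```

```bash
python3 go.py .5026 .2535 .139 .42; python3 -c "
import numpy as np
from h import *
p=robot.read_state()['tool_pos'];v=p[:2]-[.528,.197];print(np.hypot(*v),np.arctan2(v[1],v[0])-.1415-np.pi/2)"
```

```text
t 15.65 pos [0.4804 0.2375 0.1421] ydir 0.874 tilt [ 0.001  0.    -1.   ] F [ 0.9 -0.   4.9] open 0.0113 gf 15.061206221580505 q6 -0.51
delta cm in tool [-0.68  2.66  0.31] twist 0.454
0.0625064154088216 0.7252496824786587
```

Now I open the fingers, rise, back off to the side and look.

Call:
apply_moves([
  [0,0,0],
  [0,0,0],
  [0,0,0],
  [0,0,-2],
  [0,0,-4],
  [0,0,-4],
  [3,0,-1],
  [5,0,0],
], twist=[0,0,0,0,0,0,0,0], gripper=3.5)

```text
t: 16.65
tool_pos: [0.4192, 0.2887, 0.2531]
orientation: [1.073, 2.951, 0.003]
force: [-0.7, 1.1, -0.5]
opening: 0.0351
gripper_force: 0.0
```

Call:
apply_moves([
  [5,0,0],
  [5,0,0],
  [2,0,0],
  [0,0,0],
], twist=[0,0,0,0])

```text
t: 17.15
tool_pos: [0.3252, 0.3661, 0.2515]
orientation: [-1.066, -2.955, 0.0]
force: [0.2, -0.6, -0.2]
opening: 0.0354
gripper_force: 0.0
```

Run:
```python
from h import *
c=shot('top');f=c['frame'][:,:,::-1]; shot('scene')
im=cv2.resize(f[243:303,150:220],(700,600),interpolation=cv2.INTER_CUBIC)
cv2.imwrite('pics/t4.png',im)
```

```text
(no output)
```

View pics/t4.png

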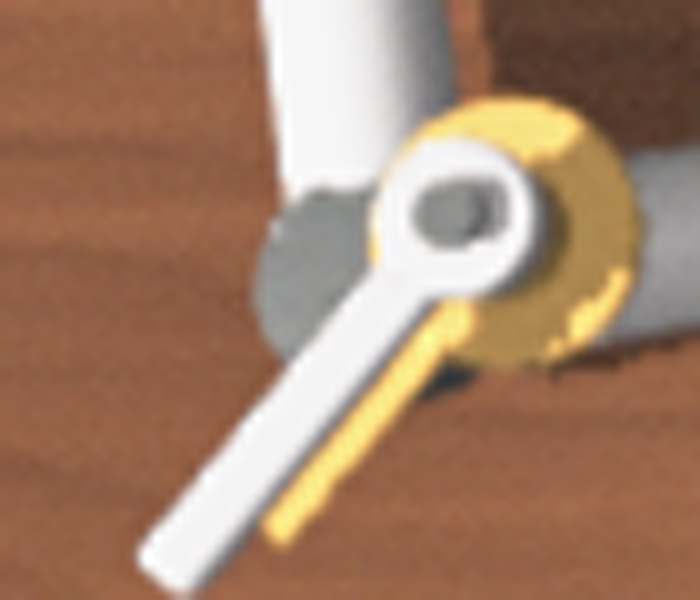

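The lever (edge from (375,275) to (138,548)) lies nearly parallel to the tongue edge (472,330)–(290,548). I'll measure the remaining difference numerically.

Run:
```python
from h import *
c=load('top'); yaw=.1415; A=np.array([.5275,.197])
def ana(im,name,kind):
    z=.097 if kind=='y' else .131
    s=8; b=cv2.resize(im[240:305,145:225],None,fx=s,fy=s,interpolation=cv2.INTER_CUBIC).astype(int)
    B,G,R=b[...,0],b[...,1],b[...,2]
    m=(R>150)&(G>120)&(R-B>70) if kind=='y' else (b.min(2)>200)
    v,u=np.nonzero(m); u=145+(u+.5)/s-.5; v=240+(v+.5)/s-.5
    P=np.array([ray(c,a,e,z)[:2] for a,e in zip(u[::3],v[::3])])-A
    r=np.hypot(*P.T); a=(np.arctan2(P[:,1],P[:,0])-yaw-np.pi/2)
    k=(r>(.034 if kind=='y' else .026))&(r<(.062 if kind=='y' else .073))&(a>0)&(a<1.4)
    Q=P[k]; d=cv2.fitLine(Q.astype(np.float32),cv2.DIST_L2,0,0.01,0.01).ravel()
    an=lambda v:(np.arctan2(v[1],v[0])-yaw-np.pi/2)
    if d[1]<0:d[:2]*=-1
    n=np.array([-d[1],d[0]]); w=(Q-Q.mean(0))@n
    print(name,k.sum(),'dir',an(d[:2]).round(4),'centroid ang',an(Q.mean(0)).round(4),'width mm',(np.ptp(w)*1e3).round(1),'line offset mm',(Q.mean(0)@n*1e3).round(2))
i0=cv2.imread('pics/top0.png'); i1=np.ascontiguousarray(c['frame'][:,:,::-1])
ana(i0,'tongue0','y');ana(i0,'lever0','w');ana(i1,'lever1','w')
```

```text
tongue0 2378 dir 0.7245 centroid ang 0.7382 width mm 13.2 line offset mm 0.66
lever0 3617 dir 0.2689 centroid ang 0.2681 width mm 11.0 line offset mm -0.04
lever1 3557 dir 0.7505 centroid ang 0.7321 width mm 10.5 line offset mm -0.91
```

Run:
```python
from h import *
from scipy.ndimage import map_coordinates as mc
c=load('top'); yaw=.1415; A=np.array([.5275,.197])
def edges(im,name,ch,z,a0,r0,r1,thr):
    I=im[...,ch].astype(float); th=a0+yaw+np.pi/2; d=np.array([np.cos(th),np.sin(th)]); n=np.array([-d[1],d[0]])
    S=np.arange(-.012,.012,.0002); L=[];Rr=[];rs=np.arange(r0,r1,.001)
    for r in rs:
        uv=np.array([proj(c,[*(A+d*r+n*s),z]) for s in S]); p=mc(I,[uv[:,1],uv[:,0]],order=1)
        t=thr; k=np.nonzero(p>t)[0]; L.append(S[k[0]] if len(k) else np.nan);Rr.append(S[k[-1]] if len(k) else np.nan)
    for q,X in(('cw edge',L),('ccw edge',Rr),('mid',(np.array(L)+Rr)/2)):
        X=np.array(X); f=np.polyfit(rs,X,1); f=np.polyfit(rs[abs(X-np.polyval(f,rs))<.0008],X[abs(X-np.polyval(f,rs))<.0008],1)
        print(name,q,'angle',round(a0+np.arctan(f[0]),4),'offset@axis mm',round(f[1]*1e3,2),'rms',round(np.std(X-np.polyval(f,rs))*1e3,2))
i0=cv2.imread('pics/top0.png'); i1=np.ascontiguousarray(c['frame'][:,:,::-1])
edges(i0,'tongue0',1,.097,.74,.04,.063,140)
edges(i0,'lever0',0,.131,.27,.03,.074,180)
edges(i1,'lever1',0,.131,.74,.03,.074,180)
```

```text
tongue0 cw edge angle 0.7496 offset@axis mm -6.64 rms 1.64
tongue0 ccw edge angle 0.7485 offset@axis mm 5.23 rms 0.15
tongue0 mid angle 0.7444 offset@axis mm -0.45 rms 0.85
lever0 cw edge angle 0.2717 offset@axis mm -5.6 rms 0.23
lever0 ccw edge angle 0.2643 offset@axis mm 5.74 rms 0.09
lever0 mid angle 0.268 offset@axis mm 0.07 rms 0.12
lever1 cw edge angle 0.7556 offset@axis mm -6.47 rms 0.23
lever1 ccw edge angle 0.7462 offset@axis mm 4.78 rms 0.06
lever1 mid angle 0.7509 offset@axis mm -0.84 rms 0.12
```

Tongue at 0.749 rad and lever at 0.746–0.751 rad are aligned. The cap was felt home and the drain at its stop, and the arm is clear, so I hand in.

```bash
python3 -c "
from h import *
print(robot.close_job())"
```

```text
the job is handed in; nothing more can be done
None
```

I shut the drain cock to its stop, then pressed the filler cap home, then set the feed lever over its pointer (to within about 0.01 rad in the camera), left the spare valve and loose items alone, and handed the job in at about 17 s; no verdict was returned.

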